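# Show the marked vial's base to the inspection camera

## Task

One of the three vials in the rack is due for a base check: the one whose well has the yellow magnet in front of it (the other two have blue magnets). Lift that vial out and hold it in front of the small inspection camera, cap uppermost but leaned so that its base looks squarely into the lens, centred on the line of sight and 90 mm from the lens glass. Finish while still holding it there, steady and in the air; do not disturb the other two vials, the camera or its aim, or anything else on the bench.

Things in the scene. Friction and masses are not known exactly. Their poses are not given: they have to be found in the camera images.
- vial_rack: Grey plastic rack fixed to the bench, 60 mm (x) by 216 mm (y) by 24 mm high, with a row of three round wells 41 mm wide and 18 mm deep (well floor 6 mm above the bench), 70 mm apart along its y axis. A steel strip 36 mm wide and 10 mm high runs along its front side (its -x side, x from -65 to -29 mm). Origin: centre of the block's underside; z up.
- well_1 (a point): Centre of the mouth of the well at the rack's -y end (the right-hand one seen from the robot), level with the rack's top, 24 mm above the bench.
- well_2 (a point): Centre of the mouth of the middle well.
- well_3 (a point): Centre of the mouth of the well at the rack's +y end (left-hand).
- magnet_yellow: Round yellow magnet, 26 mm across, 7 mm thick, stuck fast on the steel strip 47 mm in front of one of the wells: it marks that well. Origin: centre of its underside, 10 mm above the bench.
- magnet_blue_a: Round blue magnet of the same size, in front of another well. Origin as above.
- magnet_blue_b: Round blue magnet of the same size, in front of the remaining well. Origin as above.
- vial_black_cap: White vial with a black cap: round body 36 mm across, straight up to about 60 mm; 78 mm high in all. Stands loose and upright in one of the wells (which one varies), base on the well's floor. Origin: centre of its base; z up through the cap. Weighs 25 to 90 g.
- vial_amber: Brown vial with a black cap, the shortest: round body 33 mm across, straight up to about 44 mm; 58 mm high in all. Stands loose and upright in one of the wells (which one varies), base on the well's floor. Origin: centre of its base; z up through the cap. Weighs 25 to 90 g.
- vial_white_cap: Whitish translucent vial with a white cap (the only white cap), of middle height: round body 35 mm across, straight up to about 50 mm; 66 mm high in all. Stands loose and upright in one of the wells (which one varies), base on the well's floor. Origin: centre of its base; z up through the cap. Weighs 25 to 90 g.
- camera_head (a joint): Tilt of the camera's head in its yoke, rad: 0 = lens looks straight up; growing values lean the line of sight over towards the stand's -x side (the robot's side). It starts between 0.35 and 0.65 and is stiff (2 N m): do not change it.
- lens (a point): Centre of the front glass of the inspection camera (grey head in an aluminium yoke on a dark plate 95 x 105 mm that is fixed to the bench; black lens tube with a white ring light 52 mm across at its end). The point's z axis is the line of sight, pointing out of the lens. The lens stands about 110 mm above the bench.
- focus (a point): The point on the line of sight 90 mm in front of the lens glass, about 190 mm above the bench, where the vial's base must be; nothing is there but air. Its z axis is the line of sight, away from the lens.
- conical_flask: Bystander: loose conical glass flask, 82 mm wide, 130 mm high. Origin: centre of its base.
- beaker: Bystander: loose glass beaker, 52 mm wide, 60 mm high. Origin: centre of its base.
- small_jar: Bystander: loose small white jar with a grey screw lid, 45 mm wide, 72 mm high. Origin: centre of its base.
- camera_stand: Base and yoke of the inspection camera, fixed to the bench. Origin: centre of its underside; its x axis points away from the side to which the lens leans; the tilt axis lies 62 mm above the origin, along y.
Things that resemble listed ones, but are neither listed nor needed, are in the scene too. What is shaped like the vial_white_cap but purple is not meant.

How it is judged (in metres and radians):
At the end, for the whole second after the job is handed in: The vial from the yellow magnet's well (now empty) is in the fingers, off rack and camera, at rest (0.03 m/s), base centre within 20 mm of the focus point, axis within 0.22 rad of the line of sight, cap up; the other two vials upright within 12 mm of their start (((distance between vial_black_cap and focus below 0.02 m and angle between the z axis of vial_black_cap and the z axis of lens, either way round below 0.22 rad and angle between vial_black_cap's own z axis and vertical below 1.2 rad and height (world z) of vial_black_cap above 0.1 m and contact force between the fingers and vial_black_cap above 1 N and contact force between vial_black_cap and vial_rack below 0.05 N and contact force between vial_black_cap and camera_stand below 0.05 N and linear speed of vial_black_cap below 0.03 m/s and angular speed of vial_black_cap below 0.3 rad/s and distance of each of vial_amber, vial_white_cap from where it was at the start of the episode below 0.012 m and angle between each of vial_amber, vial_white_cap's own z axis and vertical below 0.2 rad) or (distance between vial_amber and focus below 0.02 m and angle between the z axis of vial_amber and the z axis of lens, either way round below 0.22 rad and angle between vial_amber's own z axis and vertical below 1.2 rad and height (world z) of vial_amber above 0.1 m and contact force between the fingers and vial_amber above 1 N and contact force between vial_amber and vial_rack below 0.05 N and contact force between vial_amber and camera_stand below 0.05 N and linear speed of vial_amber below 0.03 m/s and angular speed of vial_amber below 0.3 rad/s and distance of each of vial_black_cap, vial_white_cap from where it was at the start of the episode below 0.012 m and angle between each of vial_black_cap, vial_white_cap's own z axis and vertical below 0.2 rad) or (distance between vial_white_cap and focus below 0.02 m and angle between the z axis of vial_white_cap and the z axis of lens, either way round below 0.22 rad and angle between vial_white_cap's own z axis and vertical below 1.2 rad and height (world z) of vial_white_cap above 0.1 m and contact force between the fingers and vial_white_cap above 1 N and contact force between vial_white_cap and vial_rack below 0.05 N and contact force between vial_white_cap and camera_stand below 0.05 N and linear speed of vial_white_cap below 0.03 m/s and angular speed of vial_white_cap below 0.3 rad/s and distance of each of vial_black_cap, vial_amber from where it was at the start of the episode below 0.012 m and angle between each of vial_black_cap, vial_amber's own z axis and vertical below 0.2 rad)) and ((horizontal distance between magnet_yellow and well_1 below 0.056 m and distance between each of vial_black_cap, vial_amber, vial_white_cap and well_1 above 0.05 m) or (horizontal distance between magnet_yellow and well_2 below 0.056 m and distance between each of vial_black_cap, vial_amber, vial_white_cap and well_2 above 0.05 m) or (horizontal distance between magnet_yellow and well_3 below 0.056 m and distance between each of vial_black_cap, vial_amber, vial_white_cap and well_3 above 0.05 m))); the arm keeps its last pose, push and grip.
It fails at once if the camera's aim was knocked (focus point moved more than 8 mm) (distance of focus from where it was at the start of the episode above 0.008 m).
It fails at once if a bystander was shoved more than 20 mm or knocked over (distance of any of conical_flask, beaker, small_jar from where it was at the start of the episode above 0.02 m or angle between any of conical_flask, beaker, small_jar's own z axis and vertical above 0.4 rad).
It also fails if it takes over 40 s, if anything falls off the work surface, if the arm or the gripper's body presses on something with over 40 N, if the wrist force passes 120 N, or if a joint passes its speed limit or range.

## Robot

A 6-joint arm with a two-finger parallel gripper is mounted at the origin on a cart in front of the work surface, level with it; the furniture and walls round the work are solid. World frame = base frame: x ahead of the robot, y to its left, z up, the work surface at z = 0. Lengths are in mm, angles in rad, forces in N, time in s.
With the tool pointing down it reaches from about 400 to 825 mm from the base axis. Payload 7 kg.
Tool frame: the origin (TCP) lies at the very end of the fingers, on their centre line; the grasp point (between the pads) lies 19 mm behind it; z points along the fingers, y is the line along which they close (so a half turn about z gives the same grasp; the last joint's range is limited). The gripper opens to 88 mm and grips with 3 to 60 N. Pads are 19 mm wide; open, the fingers measure 130 mm over their backs; the gripper's body (78 mm by 193 mm) begins 47 mm behind the grasp point.
Start: joints at [1.56, 0.359, 0.012, 0, -1.224, -0.288], TCP at [198.711, 645.065, 226.561] pointing down, gripper open.
Joint ranges: [-3.07, 3.07], [-1.43, 2.12], [-1.02, 1.25], [-3.03, 1.67], [-3.05, -0], [-3.03, 3.03]. Speed limits (rad/s): [2.39, 2.39, 3.01, 3.14, 3.14, 3.14].

## Interface

Orientations are given as a unit quaternion [x, y, z, w].
In Python, from plant import bot gives the robot as it stands. Calls block until the motion is done:
- bot.move_ptp(position, orientation): joint-space move of the TCP to a pose.
- bot.line_to(position, velocity=150, ori=None): straight line of the TCP; ori=None keeps the orientation; velocity is the mean speed in mm/s.
- bot.move_joints(angles): joint-space move.
- bot.move_gripper(opening, force=None): finger opening in mm; force is the grip in N (None keeps the last); returns when the fingers have stopped.
- bot.pause(seconds).
- bot.solve_ik(position, orientation): joint angles nearest the present ones, or None.
- bot.read_state(): the state.
- bot.camera(name): name is "scene" or "top"; returns the picture (400x640x3 uint8, red, green, blue); there is no depth.
- bot.get_calibration(name): a dict with "fx", "fy", "cx", "cy" (pixels), "view" (4x4, takes a point from world to camera coordinates). Camera axes: x right, y up, looking along -z (the intrinsics and any distortion apply to the point x, -y, -z); pixel columns grow to the right and rows downward; lengths in mm; the calibration is good to about 2 mm. A picture is of the moment at which its call begins. get_calibration takes no time and is no camera call.
A pose or a line that the arm cannot do raises bot.Unreachable and nothing moves.
- bot.close_job(): hands the job in; it is judged then, once.
The state is a dict: "t": time; "joint_pos": joint angles; "qvel": joint speeds; "tau": joint torques, N m; "tcp_pos": TCP position; "eef_rot": TCP orientation; "contact_force": force on the tool from outside, world axes, zero at the start; "moment": the same for the moment, N m; "width": finger opening in mm; "finger_force": force on a finger pad.
Only numpy, scipy, OpenCV 4.12 (cv2) and the standard library are available. Lean on these libraries where they do the work, as an engineer would, in place of code of your own. Each camera call takes 0.05 s, during which the arm holds its last target. There are 200 camera calls.

## Working session

There is one attempt and no reset: what is moved stays moved. The work goes in short steps, each a Python script; the robot and the scene stay as the last script left them, time stands still between calls to the robot, and variables do not carry over. Pictures are saved under pics/ and viewed, at most 10 in all, crops included, and the job is handed in when it is done.

```bash
mkdir -p pics; ls; python3 - <<'E'
from plant import bot
import cv2
for n in("scene","top"):
    im=bot.camera(n); cv2.imwrite(f"pics/{n}0.png",im[:,:,::-1]); c=bot.get_calibration(n); print(n,c)
print(bot.read_state())
E
```

```text
pics
scene {'fx': 480.390582783825, 'fy': 480.390582783825, 'cx': 316.23074522690064, 'cy': 204.05007235509785, 'view': array([[-8.21327062e-01, -5.70349665e-01,  1.10958261e-02,
         4.78702167e+02],
       [ 4.08890726e-01, -5.75033697e-01,  7.08621635e-01,
        -3.07894254e+02],
       [-3.97781638e-01,  5.86547106e-01,  7.05501425e-01,
        -9.52442472e+02],
       [ 0.00000000e+00,  0.00000000e+00,  0.00000000e+00,
         1.00000000e+00]])}
top {'fx': 391.74248672230914, 'fy': 391.74248672230914, 'cx': 320.1284040404696, 'cy': 198.48727816226858, 'view': array([[-1.82220696e-02, -9.99813232e-01, -6.43879236e-03,
         5.27622688e+01],
       [ 9.89719445e-01, -1.89510480e-02,  1.41761345e-01,
        -5.49306517e+02],
       [-1.41856890e-01, -3.78941291e-03,  9.89879924e-01,
        -1.11417187e+03],
       [ 0.00000000e+00,  0.00000000e+00,  0.00000000e+00,
         1.00000000e+00]])}
{'t': 0.1, 'joint_pos': array([ 1.56007880e+00,  3.59309326e-01,  1.11738575e-02, -2.77164073e-04,
       -1.22412048e+00, -2.88115222e-01]), 'qvel': array([ 0.00026262, -0.00074226,  0.00134005, -0.00060231, -0.00058349,
        0.00047778]), 'tau': array([-5.73526868e-04, -5.84163487e+01,  2.93751866e+01,  7.01570034e+00,
        1.01604976e-02, -4.88922694e-05]), 'tcp_pos': array([198.62194945, 644.66648913, 225.73605596]), 'eef_rot': array([ 9.88850829e-01, -1.48907647e-01, -2.81520152e-05,  7.40817160e-04]), 'contact_force': array([ 0.51104815, -0.17325553, -0.00387979]), 'moment': array([ 0.00594247, -0.04738418, -0.02572592]), 'finger_force': 0.0, 'width': 87.77724065511742}
```

View pics/scene0.png

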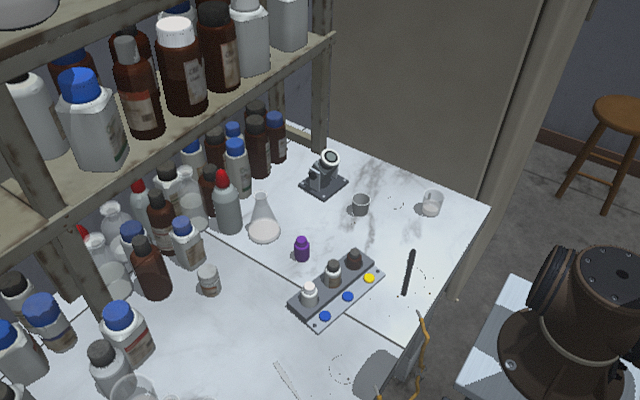

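View pics/top0.png

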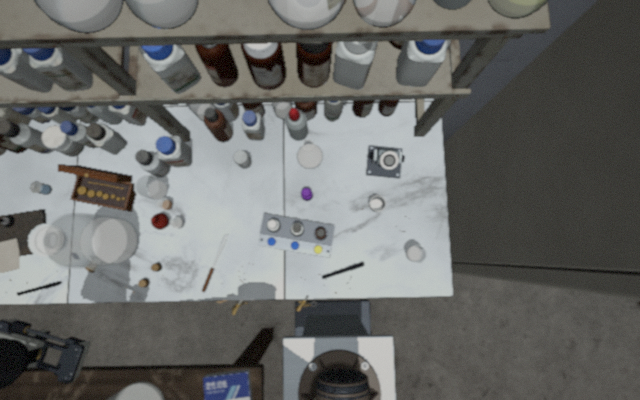

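The yellow magnet is at scene (369,278) and top (318,250), in front of the robot's right-hand well. Candidates for the vial, in scene pixels:
- Brown vial at (354,259)
- Middle vial at (333,270)
- White-cap vial at (309,292)
- Purple decoy at (302,248)

I choose the vial directly behind the yellow magnet and will check it in a close crop.

```bash
cat > h.py <<'E'
import numpy as np, cv2
from plant import bot
def ray(n,u,v):
    c=bot.get_calibration(n);V=c['view'];R=V[:3,:3]
    d=R.T@np.array([(u-c['cx'])/c['fx'],-(v-c['cy'])/c['fy'],-1.])
    return -R.T@V[:3,3], d/np.linalg.norm(d)
def plane(n,u,v,z):
    o,d=ray(n,u,v);return o+d*(z-o[2])/d[2]
def tri(a,b):
    (o1,d1),(o2,d2)=ray('scene',*a),ray('top',*b)
    s=np.linalg.lstsq(np.c_[d1,-d2],o2-o1,rcond=None)[0]
    p,q=o1+s[0]*d1,o2+s[1]*d2
    return (p+q)/2,np.linalg.norm(p-q)
def proj(n,P):
    c=bot.get_calibration(n);p=c['view'][:3,:3]@P+c['view'][:3,3]
    return c['cx']-c['fx']*p[0]/p[2], c['cy']+c['fy']*p[1]/p[2]
def blobs(im,lo,hi,roi):
    x0,y0,x1,y1=roi;h=cv2.cvtColor(np.ascontiguousarray(im[y0:y1,x0:x1]),cv2.COLOR_RGB2HSV)
    n,_,st,ce=cv2.connectedComponentsWithStats(cv2.inRange(h,lo,hi))
    return [(ce[i]+[x0,y0],st[i,4]) for i in range(1,n) if st[i,4]>8]
E
python3 - <<'E'
from h import *
S=cv2.imread('pics/scene0.png');T=cv2.imread('pics/top0.png')
def crop(I,x,y):return cv2.resize(I[y:y+60,x:x+80],(400,300),interpolation=cv2.INTER_CUBIC)
cv2.imwrite('pics/crop.png',np.vstack([np.hstack([crop(S,310,230),crop(S,285,140)]),np.hstack([crop(T,257,205),crop(T,345,135)])]))
for n,I,roi in(('scene',S,(280,230,390,340)),('top',T,(255,205,340,260))):
    for col,lo,hi in(('Y',(22,120,120),(35,255,255)),('B',(100,120,80),(125,255,255))):
        for c,a in blobs(I[:,:,::-1],lo,hi,roi):print(n,col,c,a,plane(n,*c,17).round(1))
E
```

```text
scene Y [368.53164557 277.67088608] 79 [402.5  56.2  17. ]
scene B [347.16470588 296.01176471] 85 [415.5 124.7  17. ]
scene B [324.34375 315.59375] 96 [428.5 193.1  17. ]
top B [271.08333333 241.02777778] 36 [429.1 190.   17. ]
top B [294.34285714 245.05714286] 35 [416.  121.2  17. ]
```

View pics/crop.png

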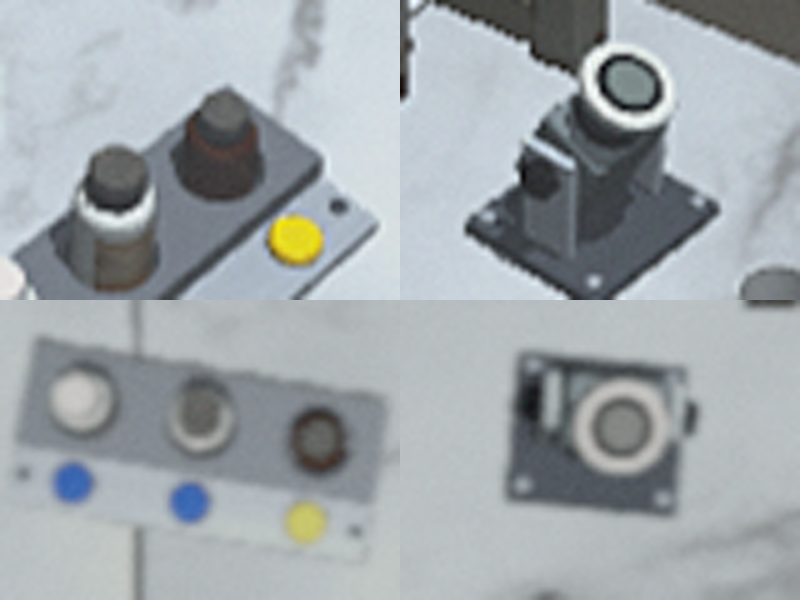

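The crop shows that the vial behind the yellow magnet is the amber one: cap at scene (354.8,252.4) and top (320.8,232.6), dark brown body, black cap. The camera's ring light is centred near scene (331,157) and top (389,160), with the plate corners visible in both views. Next I compute the poses.

```bash
cat > geo.py <<'E'
from h import *
S=cv2.imread('pics/scene0.png');T=cv2.imread('pics/top0.png')
o=lambda x,y,cx,cy:((x+.5)/5-.5+cx,(y+.5)/5-.5+cy)
def ring(I,x0,y0,x1,y1,th):
    g=cv2.cvtColor(I,cv2.COLOR_BGR2GRAY)[y0:y1,x0:x1]
    g=cv2.resize(g,None,fx=8,fy=8,interpolation=cv2.INTER_CUBIC)
    cs,_=cv2.findContours((g>th).astype(np.uint8),cv2.RETR_EXTERNAL,2)
    c=max(cs,key=cv2.contourArea);e=cv2.fitEllipse(cv2.convexHull(c))
    return ((e[0][0]+.5)/8-.5+x0,(e[0][1]+.5)/8-.5+y0),np.array(e[1])/8,e[2]
cap,ce=tri(o(224,112,310,230),o(319,138,257,205))
if __name__=='__main__':
    print('cap',cap,ce,plane('scene',*o(224,112,310,230),64),plane('top',*o(319,138,257,205),64))
    for n,I,r in(('s',S,(318,146,342,168,190)),('t',T,(378,149,401,172,175))):print(n,ring(I,*r))
    print('glass',tri(o(230,82,285,140),o(221,126,345,135)))
    print('ringc',tri(o(227,87,285,140),o(221,126,345,135)))
    for z in(0,8):
        C=np.array([plane('top',*o(x,y,345,135),z)[:2] for x,y in((118,52),(288,68),(277,215),(107,200))])
        print(z,C.round(1),C.mean(0),[np.linalg.norm(C[i]-C[i-1]).round(1) for i in range(4)])
        print([plane('scene',*o(x,y,285,140),z)[:2].round(1) for x,y in((66,228),(320,210))])
E
python3 geo.py
```

```text
cap [450.21440386  43.5164312   60.13748688] 0.5488808725741469 [449.01863178  46.47527253  64.        ] [449.74326284  43.39015523  64.        ]
s ((337.0271301269531, 155.89609050750732), array([22.45046043, 32.45771027]), 103.10157012939453)
t ((389.15181064605713, 159.775146484375), array([17.08682442, 18.23833847]), 62.54076385498047)
glass (array([ 645.39113081, -151.7502667 ,  111.14501777]), np.float64(0.15612923780308993))
ringc (array([ 646.91826856, -152.36889341,  106.61115558]), np.float64(0.7709352798313768))
0 [[ 720.7 -109.6]
 [ 708.3 -214.5]
 [ 615.8 -203.3]
 [ 627.2  -99.5]] [ 668.00625396 -156.73477736] [np.float64(94.0), np.float64(105.6), np.float64(93.2), np.float64(104.4)]
[array([ 721.3, -111.6]), array([ 616.5, -204.1])]
8 [[ 718.4 -108.6]
 [ 706.2 -212.8]
 [ 614.3 -201.7]
 [ 625.6  -98.6]] [ 666.09998436 -155.41496279] [np.float64(93.4), np.float64(104.9), np.float64(92.6), np.float64(103.7)]
[array([ 716. , -104.7]), array([ 612.2, -196.4])]
```

The plate centre is about (666,-155) with a yaw of about -0.115, and the lens is about (645.5,-152,110), so the tilt is about 0.41 rad. The plan is a top-down grasp closing along rack x, which keeps clear of the neighbours, then leaning the tool so that -z lies along the sight line.

```bash
cat > plan.py <<'E'
from h import *
from scipy.spatial.transform import Rotation as Ro
def ori(z,y):
    z=z/np.linalg.norm(z);y=y-z*(y@z);y/=np.linalg.norm(y)
    return Ro.from_matrix(np.c_[np.cross(y,z),y,z]).as_quat()
rx=np.array([.982,-.187,0]);vial=np.array([449.5,44.8,0])
lens=np.array([645.5,-152,110.]);th=.42
sx=np.array([.9935,-.114,0]);u=-np.sin(th)*sx+np.cos(th)*np.array([0,0,1.])
focus=lens+90*u
qd=ori(np.array([0,0,-1.]),-rx);qf=ori(-u,-sx)
E
python3 - <<'E'
from plan import *
print('u',u,'focus',focus)
for z in(200,300,400,500):print(z,plane('top',389,105,z).round(),plane('top',160,210,z).round())
s=bot.read_state()
for sg in(1,-1):
  for p,q in((vial+[0,0,27],ori(np.array([0,0,-1.]),-sg*rx)),(vial+[0,0,250],ori(np.array([0,0,-1.]),-sg*rx)),(focus+21*u,ori(-u,-sg*sx)),(focus+100*u,ori(-u,-sg*sx)),(focus+21*u,ori(-u,sg*np.array([.114,.9935,0])))):
    j=bot.solve_ik(p,q);print(sg,p.round(),None if j is None else np.round(j,2))
for p in([130,420,380],[150,480,380]):
    j=bot.solve_ik(p,s['eef_rot']);print(None if j is None else np.round(j,2))
# ring normal check: ellipse in top/scene predicted for tilt
for t in(.35,.42,.5,.6):
    uu=-np.sin(t)*sx+np.cos(t)*np.array([0,0,1.]);a=np.cross(uu,[0,1,0]);a/=np.linalg.norm(a);b=np.cross(uu,a)
    for n in('scene','top'):
        P=np.array([proj(n,lens+26*(np.cos(k)*a+np.sin(k)*b)) for k in np.linspace(0,6.28,60)],np.float32)
        print(t,n,cv2.fitEllipse(P))
from geo import S,T,ring
for th_ in(200,215,225):print(th_,ring(S,322,146,342,168,th_))
E
```

```text
u [-0.40511001  0.04648469  0.91308894] focus [ 609.04009909 -147.81637775  192.17800463]
200 [ 771. -143.  200.] [506. 447. 200.]
300 [ 732. -124.  300.] [493. 405. 300.]
400 [ 692. -106.  400.] [481. 364. 400.]
500 [653. -87. 500.] [469. 322. 500.]
1 [450.  45.  27.] [ 0.54  0.24 -0.72  0.   -0.62 -0.73]
1 [450.  45. 250.] [ 0.54 -0.04 -0.42  0.   -1.19 -0.73]
1 [ 601. -147.  211.] [ 0.13  0.05 -0.58  0.2  -0.54 -0.4 ]
1 [ 569. -143.  283.] [ 0.16 -0.07 -0.51  0.17 -0.73 -0.37]
1 [ 601. -147.  211.] [ 0.13  0.05 -0.58  0.2  -0.54 -1.97]
-1 [450.  45.  27.] [ 0.54  0.24 -0.72  0.   -0.62  2.42]
-1 [450.  45. 250.] [ 0.54 -0.04 -0.42  0.   -1.19  2.42]
-1 [ 601. -147.  211.] [ 0.13  0.05 -0.58  0.2  -0.54  2.74]
-1 [ 569. -143.  283.] [ 0.16 -0.07 -0.51  0.17 -0.73  2.77]
-1 [ 601. -147.  211.] [ 0.13  0.05 -0.58  0.2  -0.54  1.17]
[ 1.72 -0.11 -0.19 -0.   -1.49 -0.45]
[ 1.66  0.01 -0.08 -0.   -1.48 -0.39]
0.35 scene ((330.5283203125, 156.36087036132812), (15.61423110961914, 20.46772003173828), 116.78734588623047)
0.35 top ((388.8415832519531, 159.8383026123047), (18.32955551147461, 
[... 309 characters left out ...]
10156), (16.16002655029297, 20.481191635131836), 130.06602478027344)
0.5 top ((388.8469543457031, 159.8088836669922), (17.844751358032227, 18.9525146484375), 64.33416748046875)
0.6 scene ((330.4964294433594, 156.33001708984375), (16.318023681640625, 20.495891571044922), 139.48072814941406)
0.6 top ((388.8508605957031, 159.7923126220703), (17.323070526123047, 18.939064025878906), 71.2638931274414)
200 ((331.8050756454468, 154.60543632507324), array([20.17784119, 21.07523155]), 95.60441589355469)
215 ((330.3093681335449, 156.2171106338501), array([15.41282368, 19.59384155]), 125.5228042602539)
225 ((330.23039150238037, 156.34622764587402), array([14.84932423, 19.01703835]), 123.44265747070312)
```

The ring ellipse angles (123–125° scene, 62° top) agree with a tilt of about 0.44, so I use that and move.

```bash
sed -i 's/th=.42/th=.44/' plan.py; python3 - <<'E'
from plan import *
s=bot.read_state();q0=s['eef_rot']
bot.move_ptp([140,450,360],q0)
bot.move_ptp(vial+[0,0,260],qd)
bot.move_gripper(66,20)
bot.line_to(vial+[0,0,130],200)
cv2.imwrite('pics/pre.png',cv2.resize(np.hstack([bot.camera('scene')[200:330,260:420],bot.camera('top')[180:310,240:400]])[:,:,::-1],None,fx=2.5,fy=2.5,interpolation=cv2.INTER_CUBIC))
s=bot.read_state();print(s['t'],s['tcp_pos'],s['width'],s['contact_force'])
E
```

```text
4.4667 [450.41618661  45.21175001 131.25231659] 65.90586391185667 [-0.28187548  0.14984342  0.18956923]
```

View pics/pre.png

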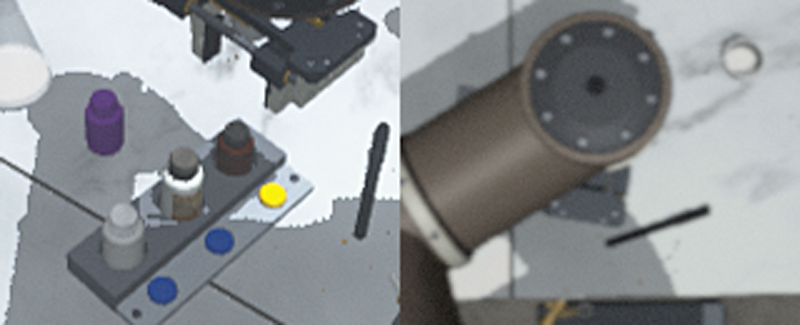

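The open fingers are above the amber vial, closing along rack x, with nothing touched. I descend, grip and lift.

```bash
python3 - <<'E'
from plan import *
bot.line_to(vial+[0,0,28],80); bot.pause(.2)
s=bot.read_state();print(s['t'],s['tcp_pos'],s['contact_force'])
bot.move_gripper(20,22);bot.pause(.3)
s=bot.read_state();print(s['width'],s['finger_force'],s['contact_force'],s['tcp_pos'])
bot.line_to(vial+[0,0,180],80);bot.pause(.3)
s=bot.read_state();print(s['t'],s['width'],s['finger_force'],s['contact_force'],s['tcp_pos'])
cv2.imwrite('pics/lift.png',cv2.resize(bot.camera('scene')[150:330,260:420][:,:,::-1],None,fx=3.3,fy=3.3,interpolation=cv2.INTER_CUBIC))
E
```

```text
6.0917 [449.68271492  44.90405522  28.33281583] [-0.85442309  0.28369445 -0.22595272]
32.46400785839909 21.999996866142055 [-0.24999987  0.03471411  0.61337882] [449.46838258  44.78493025  27.97774207]
9.3917 31.981902205321614 21.99992974829115 [-0.10147259 -0.39995384 -0.51792095] [449.46332102  44.79106786 179.88268262]
```

View pics/lift.png

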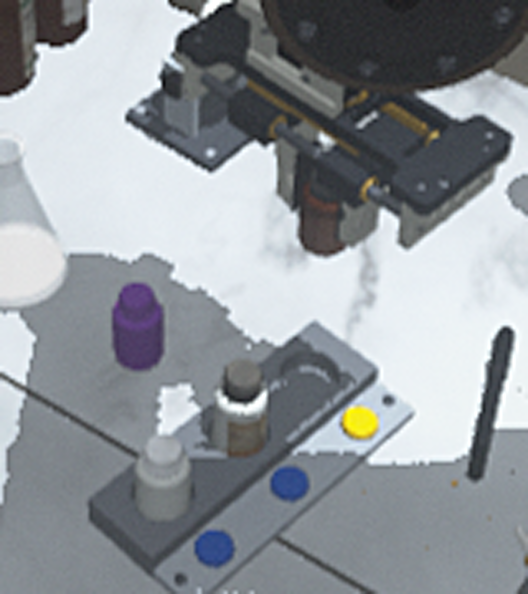

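The amber vial is held upright between the pads, its well is empty and the other two vials stand untouched. Next I carry it to the focus, approaching along the line of sight.

```bash
python3 - <<'E'
from plan import *
bot.line_to(vial+[0,0,270],100)
bot.line_to(focus+95*u,100,qf)
bot.line_to(focus+22*u,50);bot.pause(.5)
s=bot.read_state();print(s['t'],s['width'],s['finger_force'],s['contact_force'],s['tcp_pos'],focus+22*u, Ro.from_quat(s['eef_rot']).as_matrix()[:,2],-u)
S=bot.camera('scene');T=bot.camera('top')
print('focus px',proj('scene',focus),proj('top',focus),'lens',proj('scene',lens))
cv2.imwrite('pics/fin.png',cv2.resize(np.hstack([S[90:230,270:430],T[110:250,320:480]])[:,:,::-1],None,fx=2.5,fy=2.5,interpolation=cv2.INTER_CUBIC))
E
```

```text
14.9667 31.743992139255752 21.999971794735984 [-0.36345895 -0.00304555 -0.74471531] [ 598.11879987 -146.55442289  211.36680565] [ 598.10486384 -146.56160491  211.33218628] [ 0.42322055 -0.04854173 -0.90472541] [ 0.42317086 -0.0485571  -0.90475166]
focus px (np.float64(343.9659109241789), np.float64(136.53127806819708)) (np.float64(393.05069848433413), np.float64(166.7697081228958)) lens (np.float64(330.5741572848541), np.float64(156.2777563853767))
```

View pics/fin.png

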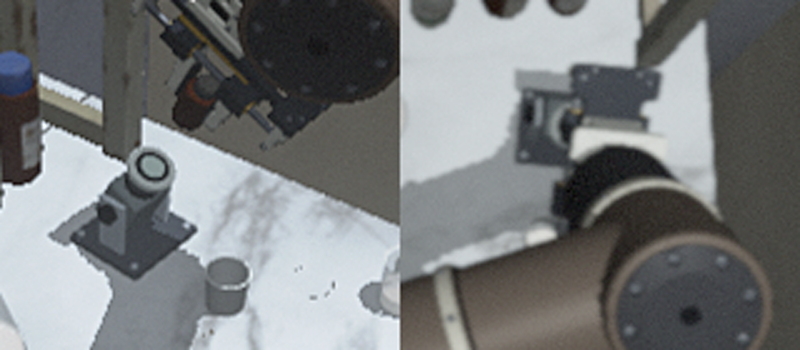

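The vial's base shows at crop (188,122), against the predicted focus at (185,116), which is a difference of about 2 image pixels. The lens is still at scene (331,156), so the camera has not moved, and the vial is held steady. I hand in.

```bash
python3 -c "
from plant import bot
print(bot.close_job())"
```

```text
the job is handed in; nothing more can be done
None
```

The job is handed in, with no verdict returned: the amber vial from the yellow magnet's well is held steady with its base about 2 image pixels from the estimated focus point and leaned 0.44 rad along the line of sight, and nothing else looked disturbed in the pictures.

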